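Close the balance's draft shield and tare it

ROBOT

A 7-joint arm with a two-finger parallel gripper is mounted at the origin on the work surface. World frame = base frame: x ahead of the robot, y to its left, z up, the work surface at z = 0. Lengths are in m, angles in degrees, forces in N, time in s.
With the tool pointing down it reaches from about 0.375 to 0.925 m from the base axis. Payload 3.1 kg.
Tool frame: the origin (TCP) lies at the very end of the fingers, on their centre line; the grasp point (between the pads) lies 19 mm behind it; z points along the fingers, y is the line along which they close (so a half turn about z gives the same grasp; the last joint's range is limited). The gripper opens to 85 mm and grips with 20 to 120 N. Pads are 22 mm wide; open, the fingers measure 114 mm over their backs; the gripper's body (76 mm by 85 mm) begins 54 mm behind the grasp point. The pads swing forward as they close: fully open they stand 13 mm farther back than shut.
Start: joints at [-73.671, 21.939, 2.515, 91.553, -1.026, 66.532, -2.859], TCP at [0.243, 0.603, 0.231] pointing down, gripper open.
Joint ranges: [-149.38, 149.38], [-23.57, 123.04], [-84.95, 90], [0, 143.3], [-89.99, 269.99], [3.08, 112.72], [-163.45, 163.45]. Speed limits (degrees/s): [159.86, 159.86, 180, 180, 180, 180, 180].

INTERFACE

Orientations are given as [roll, pitch, yaw] about the fixed x, y, z axes, in that order (R = Rz(yaw) Ry(pitch) Rx(roll)).
In Python, from plant import arm, vision gives the robot as it stands.
- The arm moves only by the tool servo_tool, never from a script. Its argument "steps" is a list of rows, each a list of 6 numbers: the shift along the world's x, y, z in cm, then the turn, a rotation vector about the world's x, y, z in degrees. In form: [[dx, dy, dz, wx, wy, wz], ...]. A call has 1 to 12 rows; each row is the pose to reach, as a shift and turn from the pose commanded when the call began; what a row does not reach only later rows make up. A row lasts 1/12 s, in which the tool goes at most 41.7 mm and 7.16 degrees, less where a joint would pass 70% of its speed; a pose out of reach is approached as far as the arm can. A call with a gripper value outside its range is refused whole. "grip" is the finger opening in cm, from 0 to 8.54, set as the call begins (left out, the last holds). The fingers move at their own pace and stop on an object; the grip force is fixed at half the most. Time passes only in rows, so rows that repeat a pose let the fingers close. It gives the time, the measured TCP pose, the force, the opening and the grip force at its end, in the units of the state.
- arm.observe(): the state, without advancing time (a new reading comes with each control period).
- vision.grab_frame(name): name is "scene" or "top" or "wrist"; returns a dict with "image" (420x560x3 uint8, red, green, blue), "fx", "fy", "cx", "cy" (pixels), "R" (3x3) and "t" (3): a world point X has camera coordinates R X + t; the wrist camera has in their place "hand_eye" (4x4, takes a point from camera to tool coordinates, whose origin is the TCP and whose axes are the flange's). Camera axes: x right, y down, z forward; pixel columns grow to the right and rows downward; lengths in m; the calibration is good to about 2 mm. A picture is of the moment at which its call begins: read the wrist's pose just before it. There is no depth.
- arm.hand_in(): hands the job in; it is judged then, once.
The state is a dict: "time_s": time; "joints": joint angles; "dq": joint speeds; "tau": joint torques, N m; "tcp_pos": TCP position; "tool_rot": TCP orientation; "force": force on the tool from outside, world axes, zero at the start; "moment": the same for the moment, N m; "finger_gap": finger opening in m; "gripper_force": force on a finger pad.
Only numpy, scipy, OpenCV 4.12 (cv2) and the standard library are available. Lean on these libraries where they do the work, as an engineer would, in place of code of your own. Each camera call takes 0.05 s, during which the arm holds its last target. There are 200 camera calls.

TASK

Get the laboratory balance ready to weigh: with closed fingertips, push both glass side doors of its draft shield gently and fully shut by their blue handles, and only then press the green tare button fully down and let it spring back. Pinch and lift nothing, do not press the red power button, do not disturb the beaker on the pan, and leave the jar, bottle and flask around the balance standing where they are.

Things in the scene. Friction and masses are not known exactly. Their poses are not given: they have to be found in the camera images.
- balance: White analytical balance, fixed, 345 mm deep by 210 wide by 232 high. Origin: centre of its underside; x points from its front (towards the robot) to its back, y to its left, z up. Console x -180 to -70 mm, top z 50; glass chamber behind: front pane x -60, roof z 230; back pane x 117; low tower behind to x 165, z 120. Side doors in the planes y +-100 mm, outer faces at 103.
- door_left (a joint): Left (+y) glass side door of the balance, sliding along the balance's x axis, in m: 0 = fully shut (at the front, against a hard stop), grows as it slides open towards the back, up to 0.11. Stays where it is left; sliding friction about 1.5 N and damping about 6 N per m/s; door about 0.25 kg.
- door_right (a joint): Right (-y) glass side door, same as the left: 0 = fully shut at the front, grows to 0.11 towards the back.
- handle_left (a point): Centre of the left door's blue handle, an upright tab 12 mm thick along balance x, standing out 36 mm sideways from the door, 60 mm tall (z 165 to 225 mm above the bench). Moves with the door; shut: balance x -50, y 121, z 195 mm. Push its back face towards the balance's front (-x of balance); free space behind and above it. Axes as the balance's.
- handle_right (a point): Centre of the right door's blue handle, mirror image of the left one: shut at balance x -50 mm, y -121 mm, z 195 mm.
- tare (a joint): Green tare button on the console: travel in m, 0 = up, 0.006 = fully down (a spring, about 5 N at full travel); springs back.
- tare_top (a point): Centre of the top face of the green tare button, 28 mm across in a black collar 44 mm across; at balance x -135 mm, y +40 mm, 72 mm above the bench. It is pressed straight down.
- power (a joint): Red power button, same kind, 0 = up; must not be pressed.
- power_top (a point): Centre of the top face of the red power button, at balance x -135 mm, y -40 mm, 72 mm above the bench.
- beaker: Small open glass beaker, 48 mm across the rim, 50 mm high, standing loose on the steel pan inside the chamber (pan top at z 70 mm). Origin: centre of its underside.
- jar: Loose white plastic jar with blue cap, 70 mm across, 120 mm high, standing on the bench near the balance. Origin: centre of its underside.
- reagent: Loose amber reagent bottle with black cap, 60 mm across, 140 mm high, on the bench near the balance. Origin: centre of its underside.
- flask: Loose green glass conical flask, 72 mm across the foot, 115 mm high, on the bench near the balance. Origin: centre of its underside.
Mind the look-alikes: they are no part of the job. What is meant by the jar is not purple, and is the larger of those in its own colour. Of the things like the flask, leave any that is purple; of the rest the larger one is meant.

How it is judged (in metres and radians):
On the way, in this order (a step that is already met when the one before it is completed fails the run):
1. both side doors are fully shut (value of joint each of door_left, door_right below 0.003 m), for 0.2 s.
2. with both doors shut, the green tare button is pressed down (all of step 1 and value of joint tare above 0.004 m), for 0.05 s.
At the end, for the whole second after the job is handed in: Both doors within 3 mm of fully shut, both buttons up again, the beaker within 10 mm of where it stood on the pan and upright, and jar, bottle and flask upright within 15 mm of where they stood (all of step 1 and value of joint each of tare, power below 0.001 m and distance of beaker from where it was at the start of the episode below 0.01 m and angle between each of beaker, jar, reagent, flask's own z axis and vertical below 0.1 rad and linear speed of beaker below 0.02 m/s and distance of each of jar, reagent, flask from where it was at the start of the episode below 0.015 m); the robot touches nothing.
It fails at once if the tare button is pressed (over 2 mm) while a door is open (over 5 mm) (value of joint tare above 0.002 m and value of joint any of door_left, door_right above 0.005 m).
It fails at once if the red power button is pressed (over 2 mm) (value of joint power above 0.002 m).
It fails at once if a door is squeezed or pushed with more than 30 N (contact force between any of the arm, the fingers and door_left above 30 N or contact force between any of the arm, the fingers and door_right above 30 N).
It fails at once if the beaker is displaced by more than 10 mm or tipped (distance of beaker from where it was at the start of the episode above 0.01 m or angle between beaker's own z axis and vertical above 0.2 rad).
It fails at once if the jar, bottle or flask is displaced by more than 15 mm, lifted or tipped (distance of any of jar, reagent, flask from where it was at the start of the episode above 0.015 m or angle between any of jar, reagent, flask's own z axis and vertical above 0.2 rad).
It also fails if it takes over 56 s, if anything falls off the work surface, if the arm or the gripper's body presses on something with over 40 N, if the wrist force passes 120 N, or if a joint passes its speed limit or range.

## Working session

There is one attempt and no reset: what is moved stays moved. The work goes in short steps, Python scripts to look and compute and a tool call to move; the robot and the scene stay as the last step left them, time stands still between calls to the robot, and variables do not carry over. Pictures are saved under pics/ and viewed, at most 10 in all, crops included, and the job is handed in when it is done.

Besides the shell and the picture viewer there is one more tool, called as a command line: name --pt "numbers of a row" for each row, then --argument value for the rest. servo_tool: Moves the arm, as the interface text tells. Its arguments: {"type":"object","properties":{"steps":{"type":"array","items":{"type":"array","items":{"type":"number"}}},"grip":{"type":"number"}},"required":["steps"]}

```bash
mkdir -p pics; python3 - <<'E'
from plant import arm, vision
import cv2,pickle
s=arm.observe();print(s['time_s'],s['tcp_pos'],s['tool_rot'],s['finger_gap'])
f={n:vision.grab_frame(n) for n in('scene','top')}
pickle.dump(f,open('f.pkl','wb'))
for n in f: cv2.imwrite(f'pics/{n}.png',f[n]['image'][:,:,::-1]); print(n,f[n]['fx'],f[n]['R'],f[n]['t'])
E
```

```text
0.0 [0.24242952 0.6020595  0.22985021] [-1.79844885e+02  8.08156601e-03  1.58072728e+02] 0.08521967944521772
scene 474.0604698487964 [[ 0.99221273  0.12401199  0.01161572]
 [ 0.09605975 -0.70251967 -0.7051515 ]
 [-0.07928697  0.7007761  -0.70896152]] [-0.55715821  0.06807831  1.09991938]
top 436.97776516327974 [[ 0.02432129 -0.99964342 -0.01102298]
 [-0.99409667 -0.02301717 -0.10602843]
 [ 0.10573691  0.01353666 -0.994302  ]] [0.0237261  0.56052247 0.99226363]
```

View pics/scene.png

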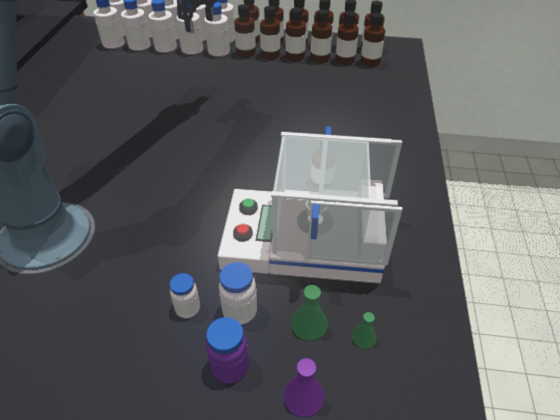

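View pics/top.png

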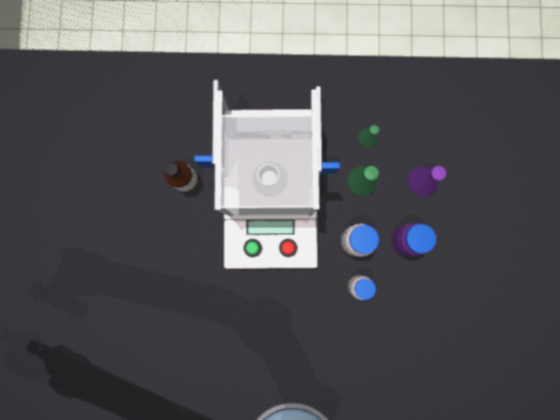

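The scene shows the balance, with the tare button at (248,205), the power button at (242,231) and handles at (327,133) and (315,220). In the top view the handles are at (204,159) and (329,166), the tare button at (252,247) and the power button at (288,247). There are several candidates in the top view:
- **Jars:** (360,240) is large and white, (363,288) is small and white, and (415,239) is purple. The one meant is (360,240).
- **Flasks:** (363,180) is the large green one, (369,135) the small green one, and (425,180) the purple one. The one meant is (363,180).
- **Bottle:** it is at (180,175), beside the left handle.

```bash
cat > h.py <<'E'
import numpy as np,cv2
def ray(f,u,v):
    R=np.array(f['R']);t=np.array(f['t'])
    return -R.T@t, R.T@np.array([(u-f['cx'])/f['fx'],(v-f['cy'])/f['fy'],1])
def onz(f,u,v,z):
    c,d=ray(f,u,v); return c+d*(z-c[2])/d[2]
def proj(f,X):
    p=np.array(f['R'])@X+f['t']; return f['fx']*p[0]/p[2]+f['cx'],f['fy']*p[1]/p[2]+f['cy']
def blobs(im,lo,hi,box,amin=15):
    u0,v0,u1,v1=box
    m=cv2.inRange(cv2.cvtColor(im,cv2.COLOR_RGB2HSV)[v0:v1,u0:u1],lo,hi)
    n,_,st,c=cv2.connectedComponentsWithStats(m)
    return [(c[i]+[u0,v0],st[i][:5]+[u0,v0,0,0,0]) for i in range(1,n) if st[i][4]>=amin]
E
python3 - <<'E'
import pickle;from h import *
np.set_printoptions(precision=4,suppress=True)
f=pickle.load(open('f.pkl','rb'));T=f['top'];S=f['scene']
P={}
for n,lo,hi in(('tare',(50,120,80),(75,255,255)),('power',(0,150,120),(8,255,255))):
  for fr,box in((T,(225,225,315,265)),(S,(220,190,265,245))):
    for c,st in blobs(fr['image'],lo,hi,box):
        p=onz(fr,*c,.072);print(n,c,st,p);P.setdefault(n,p)
a,b=P['tare'],P['power'];y=(a-b)[:2];print('sep',np.linalg.norm(y));y/=np.linalg.norm(y);x=np.array([y[1],-y[0]])
o=(a+b)[:2]/2+.135*x;print('origin',o,'yaw',np.degrees(np.arctan2(x[1],x[0])))
for fr,boxes in((T,((190,140,216,180),(319,150,345,180))),(S,((318,120,340,160),(305,200,325,245)))):
  for box in boxes:
    for c,st in blobs(fr['image'],(100,120,60),(125,255,255),box):
        for z in(.195,.225):
            p=onz(fr,*c,z)[:2]-o;print('handle',c,st,z,p@x,p@y)
# objects top: cap heights
for n,box,lo,hi,z in(('jar',(335,220,385,262),(100,120,60),(125,255,255),.12),('flask',(366,164,382,182),(50,60,110),(80,255,255),.115),('reag',(160,155,200,195),(0,60,30),(15,255,255),.07),):
    for c,st in blobs(T['image'],lo,hi,box): 
        p=onz(T,*c,z);q=p[:2]-o;print(n,c,st,p,q@x,q@y)
p=onz(T,172,169,.14);q=p[:2]-o;print('reag cap',p,q@x,q@y)
i=T['image'][60:320,150:460];cv2.imwrite('pics/crop.png',cv2.resize(i,None,fx=2.3,fy=2.3,interpolation=2)[:,:,::-1])
E
```

```text
tare [251.8049 247.3902] [246 242  13  12 123] [0.4625 0.0997 0.072 ]
power [287.7634 247.2366] [282 241  13  13 131] [0.4648 0.0198 0.072 ]
sep 0.07988986371354005
origin [0.5986 0.0636] yaw 1.6290396272642562
handle [203.2629 160.1186] [194 155  19  12 194] 0.195 0.03633562855717829 0.12732759351874065
handle [203.2629 160.1186] [194 155  19  12 194] 0.225 0.029840217818208545 0.12156535687835623
handle [330.186  166.7395] [321 161  20  13 215] 0.195 0.021397204849190023 -0.12419127705580808
handle [330.186  166.7395] [321 161  20  13 215] 0.225 0.015428225876234368 -0.12108995982928368
handle [327.8864 129.7045] [325 126   7   8  44] 0.195 0.03367125309721561 0.17169666734236566
handle [327.8864 129.7045] [325 126   7   8  44] 0.225 0.032770051496891384 0.12993828188396878
handle [315.3023 211.0116] [312 204   7  15  86] 0.195 0.018444745371287964 -0.08972970041323004
handle [315.3023 211.0116] [312 204   7  15  86] 0.225 0.018258092605888607 -0.11921988164116373
jar [364.4537 238.9824] [350 225  30  29 681] [ 0.4854 -0.1415  0.12  ] -0.11897916921444149 -0.20171595811477966
flask [371.2905 172.527 ] [366 166  13  14 148] [ 0.629  -0.1565  0.115 ] 0.02408307334849323 -0.22079033393944975
reag [179.4545 175.0431] [164 161  28  26 418] [0.6221 0.2693 0.07  ] 0.029280945136280535 0.20498823836985539
reag cap [0.6224 0.2681 0.14  ] 0.029598388417351764 0.20374241727003112
```

View pics/crop.png

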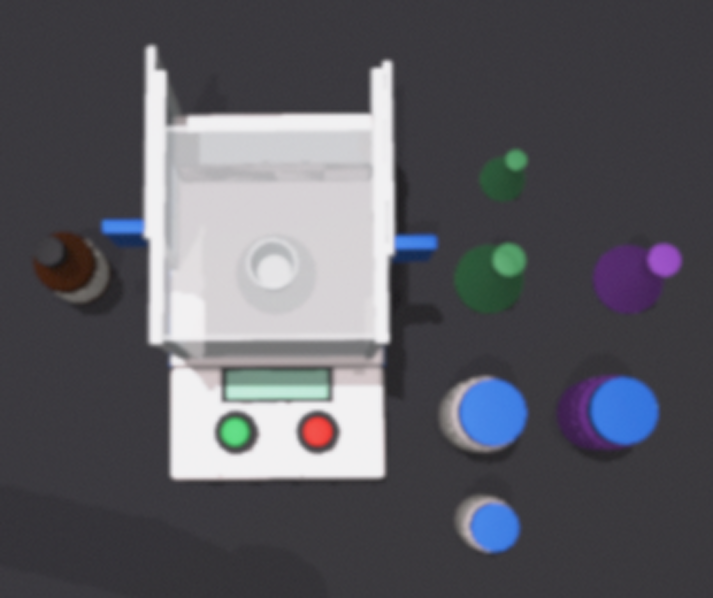

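The crop confirms it: the white jar at (485,413), the green flask at (490,275) and the amber bottle at (70,265), with the look-alikes set apart. I'll work above 0.18 m, which is higher than all the loose things, and do the left door first.

servo_tool --pt "0 0 2 0 0 0" --pt "0 0 5 0 0 2" --pt "2 -2 6 0 0 5" --pt "4.5 -4.5 6 0 0 8" --pt "7 -7 6 0 0 11" --pt "10 -9.5 6 0 0 14" --pt "13 -12 6 0 0 17" --pt "16 -15 6 0 0 20" --pt "19 -18 6 0 0 23.5" --pt "21.5 -20.5 6 0 0 23.5" --pt "23.5 -22.5 6 0 0 23.5" --pt "25 -24 6 0 0 23.5" --grip 0

```text
time_s: 1.1
tcp_pos: [0.4954, 0.3586, 0.2907]
tool_rot: [-179.9, 0.0, -178.7]
force: [0.1, -0.0, 0.1]
finger_gap: -0.0001
gripper_force: 0.0
```

servo_tool --pt "1.5 -1.4 0 0 0 0" --pt "4 -3.7 0 0 0 0" --pt "6.5 -6 0 0 0 0" --pt "9 -8.5 0 0 0 0" --pt "11.5 -11 0 0 0 0" --pt "14 -13.5 0 0 0 0" --pt "16 -15.5 0 0 0 0" --pt "17.5 -16.7 0 0 0 0" --pt "18.3 -17.2 0 0 0 0" --pt "18.3 -17.2 0 0 0 0" --pt "18.3 -17.2 0 0 0 0" --pt "18.3 -17.2 0 0 0 0"

```text
time_s: 2.1
tcp_pos: [0.6743, 0.1937, 0.2909]
tool_rot: [179.9, -0.1, -178.2]
force: [-0.0, 0.4, -0.7]
finger_gap: -0.0001
gripper_force: 0.0
```

servo_tool --pt "0 -0.3 -1 0 0 0" --pt "0 -0.3 -3 0 0 0" --pt "0 -0.3 -5 0 0 0" --pt "0 -0.3 -7 0 0 0" --pt "0 -0.3 -8.5 0 0 0" --pt "0 -0.3 -9.5 0 0 0" --pt "0 -0.3 -10 0 0 0" --pt "0 -0.3 -10 0 0 0" --pt "0 -0.3 -10 0 0 0"

```text
time_s: 2.85
tcp_pos: [0.6759, 0.1886, 0.1919]
tool_rot: [180.0, 0.0, -178.4]
force: [-0.0, -0.5, 0.8]
finger_gap: -0.0001
gripper_force: 0.0
```

```bash
python3 - <<'E'
from plant import arm, vision
import cv2,numpy as np
s=arm.observe();print(s['tcp_pos'],s['force'])
a=vision.grab_frame('top')['image'][70:300,160:360];b=vision.grab_frame('scene')['image'][90:320,220:420]
cv2.imwrite('pics/l1.png',cv2.resize(np.hstack([a,b]),None,fx=2,fy=2)[:,:,::-1])
E
```

```text
[0.67589798 0.18856674 0.19185298] [-0.02745966 -0.49779264  0.75429241]
```

View pics/l1.png

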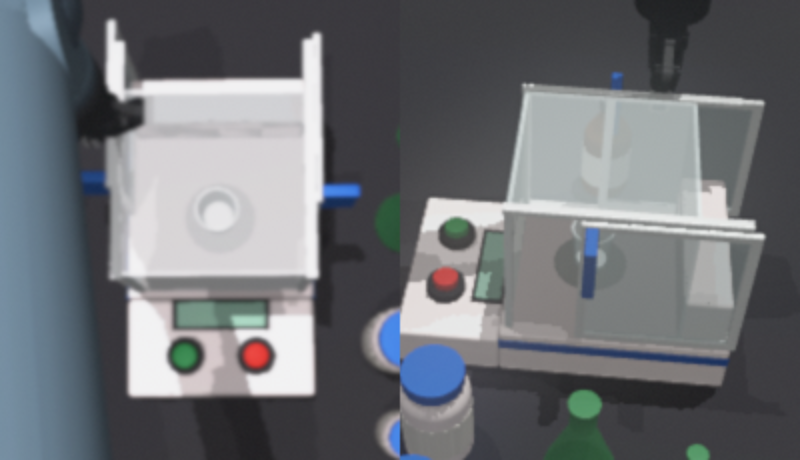

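The fingers stand behind the left handle, clear of it: handle at (95,182), fingers at (100,115) in the left half. Pushing now.

servo_tool --pt "-0.6 0 0 0 0 0" --pt "-1.2 0 0 0 0 0" --pt "-1.6 0 0 0 0 0" --pt "-2 0 0 0 0 0" --pt "-2.4 -0.1 0 0 0 0" --pt "-2.8 -0.1 0 0 0 0" --pt "-3.2 -0.1 0 0 0 0" --pt "-3.6 -0.1 0 0 0 0" --pt "-4 -0.1 0 0 0 0" --pt "-4.4 -0.1 0 0 0 0" --pt "-4.8 -0.1 0 0 0 0" --pt "-5.2 -0.1 0 0 0 0"

```text
time_s: 3.95
tcp_pos: [0.6237, 0.1863, 0.1914]
tool_rot: [-180.0, 0.0, -178.5]
force: [1.2, -0.8, -1.1]
finger_gap: -0.0002
gripper_force: 0.9
```

servo_tool --pt "-0.5 0 0 0 0 0" --pt "-1 0 0 0 0 0" --pt "-1.5 0 0 0 0 0" --pt "-2 -0.1 0 0 0 0" --pt "-2.5 -0.1 0 0 0 0" --pt "-3 -0.1 0 0 0 0" --pt "-3.5 -0.1 0 0 0 0" --pt "-4 -0.1 0 0 0 0" --pt "-4.4 -0.2 0 0 0 0" --pt "-4.7 -0.2 0 0 0 0" --pt "-4.9 -0.2 0 0 0 0" --pt "-5 -0.2 0 0 0 0"

```text
time_s: 4.95
tcp_pos: [0.5734, 0.1856, 0.1914]
tool_rot: [180.0, 0.0, -178.4]
force: [0.7, 0.9, 0.4]
finger_gap: 0.0001
gripper_force: 0.8
```

servo_tool --pt "-0.2 0 0 0 0 0" --pt "-0.4 0 0 0 0 0" --pt "-0.6 0 0 0 0 0" --pt "-0.7 0 0 0 0 0" --pt "-0.8 0 0 0 0 0" --pt "-0.8 0 0 0 0 0"

```text
time_s: 5.45
tcp_pos: [0.5654, 0.1848, 0.1911]
tool_rot: [-180.0, -0.0, -178.4]
force: [1.0, 1.0, 0.6]
finger_gap: -0.0002
gripper_force: 0.5
```

servo_tool --pt "-0.05 0 0 0 0 0" --pt "-0.1 0 0 0 0 0" --pt "-0.15 0 0 0 0 0" --pt "-0.2 0 0 0 0 0"

```text
time_s: 5.78
tcp_pos: [0.5637, 0.1847, 0.1911]
tool_rot: [-180.0, -0.0, -178.4]
force: [2.1, 1.5, -0.6]
finger_gap: -0.0001
gripper_force: 0.8
```

servo_tool --pt "-0.05 0 0 0 0 0" --pt "-0.1 0 0 0 0 0" --pt "-0.1 0 0 0 0 0"

```text
time_s: 6.03
tcp_pos: [0.5625, 0.1847, 0.1911]
tool_rot: [-180.0, -0.0, -178.4]
force: [1.2, 0.8, -0.3]
finger_gap: -0.0003
gripper_force: 0.6
```

servo_tool --pt "-0.05 0 0 0 0 0" --pt "-0.1 0 0 0 0 0" --pt "-0.1 0 0 0 0 0"

```text
time_s: 6.28
tcp_pos: [0.5618, 0.1847, 0.1911]
tool_rot: [-180.0, 0.0, -178.4]
force: [2.3, 1.5, -1.8]
finger_gap: 0.0001
gripper_force: 1.0
```

servo_tool --pt "-0.05 0 0 0 0 0" --pt "-0.05 0 0 0 0 0" --pt "-0.05 0 0 0 0 0"

```text
time_s: 6.53
tcp_pos: [0.5618, 0.1847, 0.1911]
tool_rot: [-180.0, 0.1, -178.4]
force: [4.5, -0.0, -3.0]
finger_gap: -0.0004
gripper_force: 2.1
```

servo_tool --pt "-0.05 0 0 0 0 0" --pt "-0.1 0 0 0 0 0" --pt "-0.1 0 0 0 0 0"

```text
time_s: 6.78
tcp_pos: [0.5619, 0.1847, 0.1912]
tool_rot: [180.0, 0.2, -178.5]
force: [6.7, 0.6, -4.9]
finger_gap: -0.0004
gripper_force: 3.4
```

The left door is on its stop: no more motion and the force rises. Backing off, lifting, and crossing over the roof to the right side.

servo_tool --pt "0.5 0 0 0 0 0" --pt "1.5 0 0 0 0 0" --pt "2 0 0 0 0 0" --pt "2 0 1.5 0 0 0" --pt "2 0 3.5 0 0 0" --pt "2 0 6 0 0 0" --pt "2 0 8.5 0 0 0" --pt "2.5 -1 10 0 0 0" --pt "3.5 -3 10 0 0 0" --pt "4.5 -5.5 10 0 0 0" --pt "5.5 -8 10 0 0 0" --pt "6.5 -10.5 10 0 0 0"

```text
time_s: 7.78
tcp_pos: [0.6255, 0.0792, 0.2915]
tool_rot: [180.0, -0.1, -178.4]
force: [0.9, 0.5, -0.2]
finger_gap: 0.0003
gripper_force: 0.0
```

servo_tool --pt "1 -2.5 0 0 0 0" --pt "2 -5 0 0 0 0" --pt "3 -7.5 0 0 0 0" --pt "3.8 -10 0 0 0 0" --pt "4.3 -12 0 0 0 0" --pt "4.6 -13.3 0 0 0 0" --pt "4.6 -13.9 0 0 0 0" --pt "4.6 -13.9 0 0 0 0" --pt "4.6 -13.9 0 0 0 0"

```text
time_s: 8.53
tcp_pos: [0.6711, -0.0576, 0.2911]
tool_rot: [179.9, -0.0, -178.4]
force: [-0.1, 1.3, -0.2]
finger_gap: -0.0
gripper_force: 0.0
```

```bash
python3 - <<'E'
from plant import arm, vision
import cv2,numpy as np
s=arm.observe();print(s['tcp_pos'],s['force'])
a=vision.grab_frame('top')['image'][70:300,160:380];b=vision.grab_frame('scene')['image'][90:320,220:400]
cv2.imwrite('pics/r1.png',cv2.resize(np.hstack([a,b]),None,fx=2,fy=2)[:,:,::-1])
E
```

```text
[ 0.67108291 -0.057605    0.29113491] [-0.10208187  1.29347799 -0.23718802]
```

View pics/r1.png

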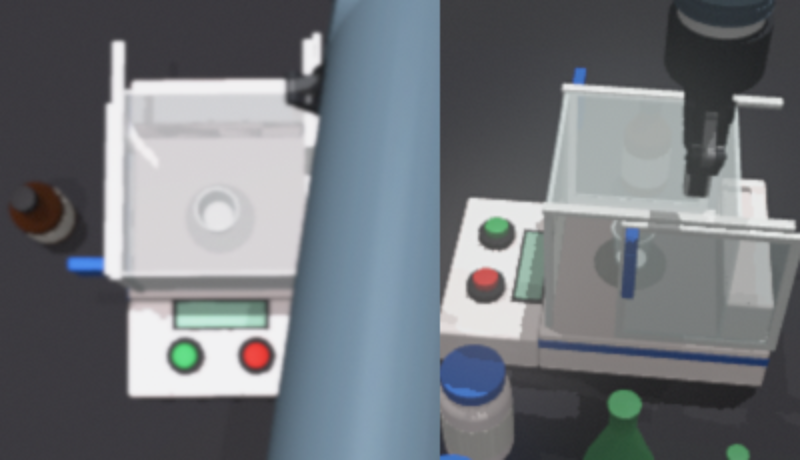

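The left handle is now at the front of the chamber, at (85,264). The right handle is at (630,260) in the right half, and the fingers hang behind and above it, outside the door plane. Descending and pushing.

servo_tool --pt "0 -0.2 -1 0 0 0" --pt "0 -0.2 -3 0 0 0" --pt "0 -0.2 -5 0 0 0" --pt "0 -0.2 -7 0 0 0" --pt "0 -0.2 -8.5 0 0 0" --pt "0 -0.2 -9.5 0 0 0" --pt "0 -0.2 -10 0 0 0" --pt "0 -0.2 -10 0 0 0" --pt "0 -0.2 -10 0 0 0"

```text
time_s: 9.38
tcp_pos: [0.6716, -0.0607, 0.1917]
tool_rot: [180.0, 0.0, -178.4]
force: [0.7, 0.4, 0.5]
finger_gap: 0.0
gripper_force: 0.0
```

servo_tool --pt "-0.6 0 0 0 0 0" --pt "-1.1 0 0 0 0 0" --pt "-1.5 0 0 0 0 0" --pt "-1.9 0 0 0 0 0" --pt "-2.3 -0.1 0 0 0 0" --pt "-2.7 -0.1 0 0 0 0" --pt "-3.1 -0.1 0 0 0 0" --pt "-3.5 -0.1 0 0 0 0" --pt "-3.9 -0.1 0 0 0 0" --pt "-4.3 -0.1 0 0 0 0" --pt "-4.7 -0.1 0 0 0 0" --pt "-5 -0.1 0 0 0 0"

```text
time_s: 10.38
tcp_pos: [0.6211, -0.0626, 0.1914]
tool_rot: [-180.0, 0.0, -178.5]
force: [1.8, -1.8, -0.5]
finger_gap: 0.0
gripper_force: 0.8
```

servo_tool --pt "-0.5 0 0 0 0 0" --pt "-1 0 0 0 0 0" --pt "-1.5 0 0 0 0 0" --pt "-2 0 0 0 0 0" --pt "-2.5 -0.1 0 0 0 0" --pt "-3 -0.1 0 0 0 0" --pt "-3.4 -0.1 0 0 0 0" --pt "-3.8 -0.1 0 0 0 0" --pt "-4.1 -0.1 0 0 0 0" --pt "-4.4 -0.1 0 0 0 0" --pt "-4.6 -0.1 0 0 0 0" --pt "-4.7 -0.1 0 0 0 0"

```text
time_s: 11.38
tcp_pos: [0.5739, -0.063, 0.1913]
tool_rot: [180.0, -0.0, -178.4]
force: [1.6, -0.4, 0.6]
finger_gap: 0.0003
gripper_force: 0.8
```

servo_tool --pt "-0.05 0 0 0 0 0" --pt "-0.1 0 0 0 0 0" --pt "-0.15 0 0 0 0 0" --pt "-0.2 0 0 0 0 0" --pt "-0.25 0 0 0 0 0" --pt "-0.3 0 0 0 0 0" --pt "-0.35 0 0 0 0 0" --pt "-0.4 0 0 0 0 0" --pt "-0.45 0 0 0 0 0"

```text
time_s: 12.13
tcp_pos: [0.5697, -0.0631, 0.1912]
tool_rot: [-180.0, -0.0, -178.4]
force: [1.6, 0.1, 1.0]
finger_gap: 0.0001
gripper_force: 0.8
```

servo_tool --pt "-0.05 0 0 0 0 0" --pt "-0.1 0 0 0 0 0" --pt "-0.1 0 0 0 0 0"

```text
time_s: 12.38
tcp_pos: [0.5689, -0.0631, 0.1912]
tool_rot: [-180.0, 0.0, -178.4]
force: [2.0, -0.7, 0.9]
finger_gap: 0.0002
gripper_force: 1.2
```

servo_tool --pt "-0.05 0 0 0 0 0" --pt "-0.1 0 0 0 0 0" --pt "-0.1 0 0 0 0 0"

```text
time_s: 12.63
tcp_pos: [0.5689, -0.0631, 0.1913]
tool_rot: [-180.0, 0.2, -178.4]
force: [5.5, -1.4, -1.9]
finger_gap: 0.0004
gripper_force: 2.6
```

servo_tool --pt "0.5 0 0 0 0 0" --pt "1.5 0 0 0 0 0" --pt "2 0 0 0 0 0" --pt "2 0 1.5 0 0 0" --pt "2 0 3.5 0 0 0" --pt "2 0 6 0 0 0" --pt "2 0 8.5 0 0 0" --pt "1 1 10 0 0 0" --pt "-1 3 10 0 0 0" --pt "-3 5.5 10 0 0 0" --pt "-5 8 10 0 0 0" --pt "-7 10.5 10 0 0 0"

```text
time_s: 13.63
tcp_pos: [0.4966, 0.0429, 0.2912]
tool_rot: [-180.0, -0.1, -178.5]
force: [-1.0, 0.5, 0.1]
finger_gap: 0.0
gripper_force: 0.0
```

servo_tool --pt "-1 2 0 0 0 0" --pt "-2 4 0 0 0 0" --pt "-3 5 0 0 0 0" --pt "-3.6 5.7 0 0 0 0" --pt "-3.6 5.7 0 0 0 0" --pt "-3.6 5.7 0 0 0 0" --pt "-3.6 5.7 0 0 0 0"

```text
time_s: 14.22
tcp_pos: [0.4624, 0.0977, 0.2913]
tool_rot: [-180.0, 0.0, -178.5]
force: [0.5, -0.5, -0.5]
finger_gap: -0.0002
gripper_force: 0.0
```

```bash
python3 - <<'E'
from plant import arm, vision
import cv2,numpy as np
from h import *
s=arm.observe();print(s['tcp_pos'],s['force'])
T=vision.grab_frame('top');S=vision.grab_frame('scene');W=vision.grab_frame('wrist');print(W['hand_eye'])
o=np.array([.5986,.0636]);x=np.array([.9996,.0284]);y=np.array([-.0284,.9996])
for fr,bx in((T,(180,170,216,230)),(T,(316,170,345,225)),(S,(280,120,318,170)),(S,(260,190,305,250))):
  for c,st in blobs(fr['image'],(100,120,60),(125,255,255),bx):
    p=onz(fr,*c,.225)[:2]-o; print(c,st,p@x,p@y)
a=T['image'][70:300,160:380];b=S['image'][90:320,220:400]
cv2.imwrite('pics/t1.png',cv2.resize(np.hstack([a,b]),None,fx=2,fy=2)[:,:,::-1])
E
```

```text
[0.46243795 0.09770975 0.29127179] [ 0.53022938 -0.52345612 -0.45542578]
[[-1.09083860e-03 -9.63879260e-01 -2.66337346e-01  6.67450551e-02]
 [ 9.99999112e-01 -8.47480703e-04 -1.02865241e-03  4.27508317e-04]
 [ 7.65780966e-04 -2.66338231e-01  9.63879329e-01 -1.43295031e-01]
 [ 0.00000000e+00  0.00000000e+00  0.00000000e+00  1.00000000e+00]]
[200.66326531 200.42857143] [193 198  19   7  98] -0.0479109518318776 0.12531557265239238
[330.96491228 201.56725146] [323 197  18  11 171] -0.05141413384335591 -0.12152963889378084
[289.30612245 127.51020408] [286 124   7   8  49] -0.05101849769662838 0.12856020464565796
[277.24050633 208.11392405] [274 201   7  14  79] -0.05056826895699694 -0.1193067496530179
```

View pics/t1.png

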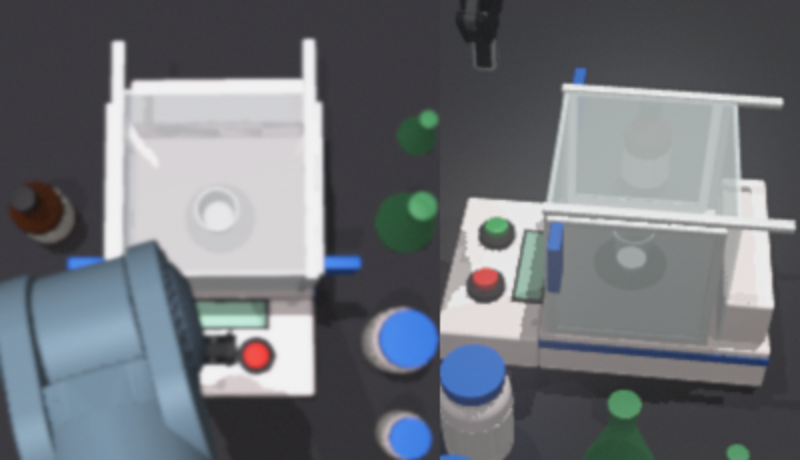

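Both handles now measure about −50 mm in both views, so both doors are shut. The fingers are above the tare button, and the wrist camera faces the robot side, away from the chamber. Descending.

servo_tool --pt "0 0.2 -1 0 0 0" --pt "0 0.2 -3 0 0 0" --pt "0 0.2 -5 0 0 0" --pt "0 0.2 -7 0 0 0" --pt "0 0.2 -9 0 0 0" --pt "0 0.2 -11 0 0 0" --pt "0 0.2 -13 0 0 0" --pt "0 0.2 -15 0 0 0" --pt "0 0.2 -17 0 0 0" --pt "0 0.2 -18.5 0 0 0" --pt "0 0.2 -19.5 0 0 0" --pt "0 0.2 -20 0 0 0"

```text
time_s: 15.37
tcp_pos: [0.4605, 0.1003, 0.0893]
tool_rot: [-179.9, -0.2, -178.5]
force: [-1.0, 0.3, -0.0]
finger_gap: -0.0002
gripper_force: 0.0
```

servo_tool --pt "0 0 0 0 0 0" --pt "0 0 -0.3 0 0 0" --pt "0 0 -0.6 0 0 0" --pt "0 0 -0.9 0 0 0" --pt "0 0 -1.2 0 0 0" --pt "0 0 -1.5 0 0 0" --pt "0 0 -1.6 0 0 0" --pt "0 0 -1.6 0 0 0"

```text
time_s: 16.03
tcp_pos: [0.4615, 0.1009, 0.075]
tool_rot: [-180.0, -0.0, -178.4]
force: [-0.1, 0.1, 0.5]
finger_gap: -0.0001
gripper_force: 0.0
```

servo_tool --pt "0 0 -0.2 0 0 0" --pt "0 0 -0.4 0 0 0" --pt "0 0 -0.6 0 0 0" --pt "0 0 -0.7 0 0 0" --pt "0 0 -0.7 0 0 0"

```text
time_s: 16.45
tcp_pos: [0.4621, 0.1011, 0.0684]
tool_rot: [180.0, 0.0, -178.4]
force: [-1.2, -0.1, 4.7]
finger_gap: -0.0
gripper_force: 1.7
```

servo_tool --pt "0 0 -0.1 0 0 0" --pt "0 0 -0.2 0 0 0" --pt "0 0 -0.2 0 0 0" --pt "0 0 -0.2 0 0 0"

```text
time_s: 16.78
tcp_pos: [0.4621, 0.1011, 0.0665]
tool_rot: [180.0, 0.0, -178.4]
force: [-0.7, -0.6, 4.2]
finger_gap: -0.0
gripper_force: 2.3
```

servo_tool --pt "0 0 -0.1 0 0 0" --pt "0 0 -0.2 0 0 0" --pt "0 0 -0.2 0 0 0" --pt "0 0 -0.2 0 0 0"

```text
time_s: 17.12
tcp_pos: [0.4622, 0.1011, 0.0659]
tool_rot: [180.0, -0.0, -178.4]
force: [-3.2, -1.3, 15.8]
finger_gap: -0.0004
gripper_force: 8.1
```

The button bottoms out at 66 mm, which is its full 6 mm travel, and the force rises. Releasing straight up.

servo_tool --pt "0 0 0.5 0 0 0" --pt "0 0 1 0 0 0" --pt "0 0 2 0 0 0" --pt "0 0 4 0 0 0" --pt "0 0 6.5 0 0 0" --pt "0 0 9 0 0 0" --pt "0 0 12 0 0 0" --pt "0 0 15 0 0 0" --pt "0 0 18 0 0 0" --pt "0 0 20.5 0 0 0" --pt "0 0 22 0 0 0" --pt "0 0 22.5 0 0 0"

```text
time_s: 18.12
tcp_pos: [0.4631, 0.1013, 0.2925]
tool_rot: [179.9, 0.3, -178.4]
force: [-0.6, 0.9, -0.7]
finger_gap: -0.0001
gripper_force: 0.0
```

servo_tool --pt "-1 3 0 0 0 0" --pt "-2 6 0 0 0 0" --pt "-2 9 0 0 0 0" --pt "-2 12 0 0 0 0" --pt "-2 15 0 0 0 0" --pt "-2 18 0 0 0 0" --pt "-2 20 0 0 0 0" --pt "-2 21 0 0 0 0" --pt "-2 21 0 0 0 0" --pt "-2 21 0 0 0 0" --pt "-2 21 0 0 0 0"

```text
time_s: 19.03
tcp_pos: [0.4422, 0.3086, 0.2887]
tool_rot: [-179.9, -0.0, -178.6]
force: [0.1, 0.5, 0.6]
finger_gap: 0.0002
gripper_force: 0.0
```

```bash
python3 - <<'E'
from plant import arm, vision
import cv2,numpy as np
from h import *
s=arm.observe();print(s['time_s'],s['tcp_pos'],s['force'])
T=vision.grab_frame('top');S=vision.grab_frame('scene')
a=T['image'][70:300,160:380];b=S['image'][90:320,220:400]
cv2.imwrite('pics/e1.png',cv2.resize(np.hstack([a,b]),None,fx=2,fy=2)[:,:,::-1])
E
```

```text
19.0333 [0.44216744 0.30855258 0.28866231] [0.11220653 0.50192299 0.58126709]
```

View pics/e1.png

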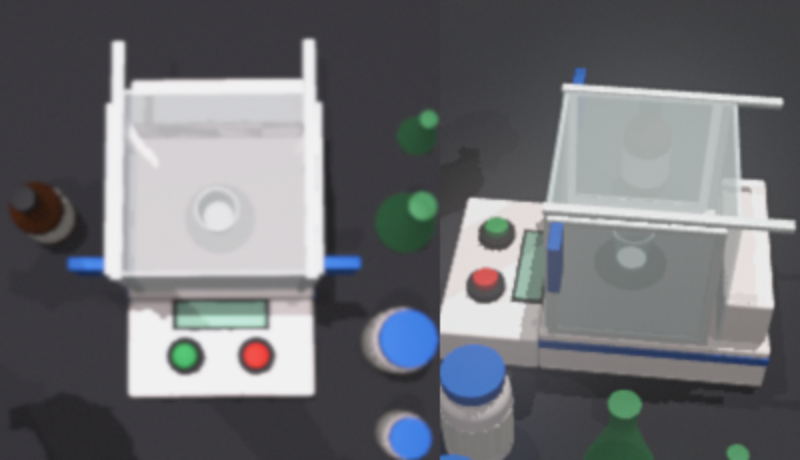

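Both handles are at the front (85,264 and 342,264), the tare button is up at (185,355), and the beaker and the loose things stand where they were.

```bash
python3 -c "
from plant import arm
print(arm.hand_in())"
```

```text
the job is handed in; nothing more can be done
None
```

I pushed both side doors fully shut, then pressed the tare button to its full travel and let it spring back; nothing else appears moved in the last pictures. The job is handed in, but the hand-in returned no verdict.

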